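Weigh two mallet heads and set up the heavier for drilling

TASK

Weigh the two round turned mallet heads from the sloped rack against each other, standing one upright on each pan of the balance, let go of both and let the beam settle. Then stand the heavier one upright in the square recess of the drilling jig, and leave the lighter one standing on its pan. Do not disturb the other things on the bench.

Things in the scene. Friction and masses are not known exactly. Their poses are not given: they have to be found in the camera images.
- head_1: One of two look-alike turned mallet heads: wooden cylinder, 50 mm diameter, 80 mm tall, thin dark rings 14 mm from each end, 0.09 to 0.19 kg: the heavier 0.147 kg or more, the lighter 0.117 or less; only weighing tells them apart. Origin: centre of its flat underside; z along its axis to its top. Starts in any pocket of the rack, standing on the pocket floor and leaning on its front wall.
- head_2: The other mallet head: same shape, size and frame as head_1.
- rack: Fixed plywood rack, 275 mm along y, 110 along x; origin: centre of its underside. Three pockets along y (centres y = -90, 0, +90 mm), each 85 x 54 mm, 27 deep, walls 5. Stock in them leans 26 deg from vertical, top towards the -x side (the robot), undersides at x = -4, z = 38 mm; draw it out along its own axis. Two pockets hold the heads, one the blank; the order varies.
- balance: Fixed equal-arm balance: dark base 100 x 200 x 22 mm, pillar 44 x 34 mm to 74 mm high, brass beam along its y pivoting 68 mm above the bench, small scale plate with pointer at the middle (top at 133 mm). A round pan on each beam end, 110 mm from the middle. Origin: centre of the underside, z up.
- pan_1_top (a point): Centre of the top face of the round steel pan (100 mm diameter, flat, no rim) at the balance's +y end. The pan always stays level. 103 mm above the bench when the beam is level; it yields freely up and down by 13 mm to the beam's stops: one head alone sinks its pan to 90 mm while the other rises to 116 mm.
- pan_2_top (a point): Centre of the top face of the like pan at the balance's -y end.
- beam (a joint): Tilt of the balance beam in rad: 0 is level (empty), positive when pan_1 is down, negative when pan_2 is down, stops at +-0.12. A weak spring levels it when empty; a difference of 25 g takes it to the stop within about a second.
- jig: Fixed drilling jig: board 158 mm (x, -57 to +101) by 110 (y), 12 thick; dark square recess, 64 x 64 mm inside, 76 outside, rim 32 mm above the bench; low clamp block at x 50 to 70, 42 high. A column at x = 74 to 98 carries a drill-guide arm, 30 mm wide, from there over the recess to x = 0 (above its middle), underside 210 mm up, top 234. Origin: on the bench under the recess centre.
- jig_floor (a point): Centre of the recess's floor, 18 mm above the bench, 14 mm below the rim.
- blank: Bystander in the third rack pocket: pale rectangular wood blank 50 x 30 x 78 mm, leaning like the heads. Origin at the centre of its underside, z along its length. Must stay where it is.
- glue: Bystander behind (+x) the jig: white glue bottle, 56 mm diameter, 180 mm tall, origin at the centre of its underside. Stands loose; must not be disturbed.
- wax: Bystander beside the jig (+y side): flat aluminium wax tin, 68 mm diameter, 35 mm high, origin at the centre of its underside. Stands loose; must not be disturbed.
- offcut: Bystander beside the jig (-y side): pale wood offcut 90 x 50 x 30 mm, origin at the centre of its underside. Must not be disturbed.
- driver: Bystander on the far side of the bench: screwdriver 190 mm long, lying roughly across the bench, under 40 mm high, origin near its middle. Must not be disturbed.
- screws: Bystander behind (+x) the rack: glass jar with steel cap, 66 mm diameter, 90 mm tall, origin at the centre of its underside. Stands loose; must not be disturbed.
- tape: Bystander beyond the balance: cardboard roll, 90 mm outside diameter, 24 mm high, lying flat, origin at the centre of its underside. Must not be disturbed.
There are look-alikes about, which are no part of the job. Leave any purple look-alike of the head_2 alone. What is shaped like the head_1 but blue is not meant.

How it is judged (in metres and radians):
On the way:
1. both heads stand upright on opposite pans, released, with the beam tipped and settled (((horizontal distance between head_1 and pan_1_top below 0.035 m and z of head_1 in the frame of pan_1_top between -0.006 and 0.006 m and angle between each of head_1, head_2's own z axis and vertical below 0.1 rad and horizontal distance between head_2 and pan_2_top below 0.035 m and z of head_2 in the frame of pan_2_top between -0.006 and 0.006 m) or (horizontal distance between head_1 and pan_2_top below 0.035 m and z of head_1 in the frame of pan_2_top between -0.006 and 0.006 m and angle between each of head_1, head_2's own z axis and vertical below 0.1 rad and horizontal distance between head_2 and pan_1_top below 0.035 m and z of head_2 in the frame of pan_1_top between -0.006 and 0.006 m)) and contact force between each of head_1, head_2, balance and the fingers below 0.05 N and (value of joint beam above 0.08 rad or value of joint beam below -0.08 rad) and linear speed of each of head_1, head_2 below 0.02 m/s), for 0.3 s.
At the end, for the whole second after the job is handed in: Heavier head (it presses on the jig with over 1.3 N) upright (0.1 rad) on the jig recess floor, axis within 12 mm of its centre; lighter upright on a pan, within 35 mm of its centre; both released, at rest. Before: both so on opposite pans, untouched, beam tipped and at rest for 0.3 s (((horizontal distance between head_1 and jig_floor below 0.012 m and z of head_1 in the frame of jig_floor between -0.005 and 0.005 m and angle between head_1's own z axis and vertical below 0.1 rad and contact force between head_1 and jig above 1.3 N and ((horizontal distance between head_2 and pan_1_top below 0.035 m and z of head_2 in the frame of pan_1_top between -0.006 and 0.006 m and angle between head_2's own z axis and vertical below 0.1 rad) or (horizontal distance between head_2 and pan_2_top below 0.035 m and z of head_2 in the frame of pan_2_top between -0.006 and 0.006 m and angle between head_2's own z axis and vertical below 0.1 rad))) or (horizontal distance between head_2 and jig_floor below 0.012 m and z of head_2 in the frame of jig_floor between -0.005 and 0.005 m and angle between head_2's own z axis and vertical below 0.1 rad and contact force between head_2 and jig above 1.3 N and ((horizontal distance between head_1 and pan_1_top below 0.035 m and z of head_1 in the frame of pan_1_top between -0.006 and 0.006 m and angle between head_1's own z axis and vertical below 0.1 rad) or (horizontal distance between head_1 and pan_2_top below 0.035 m and z of head_1 in the frame of pan_2_top between -0.006 and 0.006 m and angle between head_1's own z axis and vertical below 0.1 rad)))) and contact force between each of head_1, head_2 and the fingers below 0.05 N and linear speed of each of head_1, head_2 below 0.02 m/s).
It fails at once if one of the other things on the bench is disturbed (moved over 20 mm) (distance of any of blank, glue, wax, offcut, driver, screws, tape from where it was at the start of the episode above 0.02 m).
It also fails if it takes over 72 s, if anything falls off the work surface, if the arm or the gripper's body presses on something with over 40 N, if the wrist force passes 120 N, or if a joint passes its speed limit or range.

ROBOT

A 6-joint arm with a two-finger parallel gripper is mounted at the origin on the work surface. World frame = base frame: x ahead of the robot, y to its left, z up, the work surface at z = 0. Lengths are in mm, angles in degrees, forces in N, time in s.
With the tool pointing down it reaches from about 300 to 850 mm from the base axis. Payload 4.2 kg.
Tool frame: the origin (TCP) lies on the centre line of the jaws, within the pads' length; the fingertips stand 14 mm ahead of it and the grasp point (between the pads) lies 5 mm behind it; z points along the fingers, y is the line along which they close (so a half turn about z gives the same grasp; the last joint's range is limited). The gripper opens to 91 mm and grips with 3 to 60 N. Pads are 32 mm wide; open, the fingers measure 118 mm over their backs; the gripper's body (76 mm by 178 mm) begins 60 mm behind the grasp point.
Start: joints at [-69.041, 18.312, 89.639, -0, 72.044, -1.146], TCP at [216.377, -532.75, 227.976] pointing down, gripper open.
Joint ranges: [-177.97, 177.97], [-48.28, 115.42], [12.27, 149.76], [-77.06, 257.06], [2.81, 150.46], [-146.56, 146.56]. Speed limits (degrees/s): [147.25, 147.25, 180, 180, 180, 180].

INTERFACE

Orientations are given as [roll, pitch, yaw] about the fixed x, y, z axes, in that order (R = Rz(yaw) Ry(pitch) Rx(roll)).
In Python, from workcell import env gives the robot as it stands.
- The arm moves only by the tool arm_command, never from a script. Its argument "motion" is a list of rows, each an object with "offset": the shift along the tool's x, y, z in m, a list of three; "spin": the turn about the tool's z in rad. In form: [{"offset": [tx, ty, tz], "spin": spin}, ...]. A call has 1 to 5 rows; each row shifts and turns the commanded pose from where the row before left it, along the tool's axes as they then stand; what a row does not reach is not made up. A row lasts 1/8 s, in which the tool goes at most 62.5 mm and 10.7 degrees, less where a joint would pass 70% of its speed; a pose out of reach is approached as far as the arm can. A call with a gripper value outside its range is refused whole. "jaw" is the finger opening in m, from 0 to 0.0912, set as the call begins (left out, the last holds). The fingers move at their own pace and stop on an object; "newtons" is the grip in N (left out, the last holds). Time passes only in rows, so rows that do not move let the fingers close. It gives the time, the measured TCP pose, the force, the opening and the grip force at its end, in the units of the state.
- env.state(): the state, without advancing time (a new reading comes with each control period).
- env.grab_frame(name): name is "scene" or "top" or "wrist"; returns (picture, depth): 384x512x3 uint8, blue, green, red; 384x512 float32, mm along the optical axis (not along the pixel's ray), 0 where there is no reading.
- env.camera_model(name): a dict with "fx", "fy", "cx", "cy" (pixels), "k1" (the pictures are not rectified: a ray, as slopes to the right and down, at radius r is drawn at 1 + k1 r^2 times it, then the intrinsics apply), "eye" and "rotation" of the camera in the world; the wrist camera has in their place "hand_eye" (4x4, takes a point from camera to tool coordinates, whose origin is the TCP and whose axes are the flange's). Camera axes: x right, y down, z forward; pixel columns grow to the right and rows downward; lengths in mm; the calibration is good to about 2 mm. A picture is of the moment at which its call begins: read the wrist's pose just before it. camera_model takes no time and is no camera call.
- env.job_done(): hands the job in; it is judged then, once.
Trained networks look in the newest picture that a camera, given by its name, has taken for a name from the list of things; names that differ only in an ending like _2 or _b are one class to them, and where a whole thing is asked for, a point or a joint stands for the part that bears it (a point fixed in the world has none). Each returns a list of dicts, best first, with "score" (0 to 1); they miss things now and then, are a little off and sometimes report something else, mostly with a low value. They report only what shows in the picture. A call takes as long as a camera call. They do not tell look-alikes from the thing itself.
- env.boxes_of(camera, target): "bbox" ([left, top, right, bottom] in pixels, round what is visible of it).
- env.pinpoint(camera, target): "location" ([column, row] in pixels: a listed point, or the origin of a listed thing).
The state is a dict: "time_s": time; "qpos": joint angles; "qvel": joint speeds; "effort": joint torques, N m; "ee_pos": TCP position; "ee_rot": TCP orientation; "force": force on the tool from outside, world axes, zero at the start; "torque": the same for the moment, N m; "gripper_width": finger opening in mm; "gripper_force": force on a finger pad.
Only numpy, scipy, OpenCV 4.12 (cv2) and the standard library are available. Lean on these libraries where they do the work, as an engineer would, in place of code of your own. Each camera call takes 0.05 s, during which the arm holds its last target. There are 200 camera calls.

## Working session

There is one attempt and no reset: what is moved stays moved. The work goes in short steps, Python scripts to look and compute and a tool call to move; the robot and the scene stay as the last step left them, time stands still between calls to the robot, and variables do not carry over. Pictures are saved under pics/ and viewed, at most 10 in all, crops included, and the job is handed in when it is done.

Besides the shell and the picture viewer there is one more tool, called by a JSON object that holds its "op" and its "data", one argument or row to a line. arm_command: Moves the arm, as the interface text tells. Its arguments: {"type":"object","properties":{"motion":{"type":"array"},"jaw":{"type":"number"},"newtons":{"type":"number"}},"required":["motion"]}

```bash
ls; mkdir -p pics
cat > h.py <<'E'
import numpy as np, cv2
from scipy.spatial.transform import Rotation as R
from workcell import env
def cam(name):
    m=env.camera_model(name)
    if 'hand_eye' in m:
        s=env.state(); T=np.eye(4); T[:3,:3]=R.from_euler('xyz',s['ee_rot'],degrees=True).as_matrix(); T[:3,3]=s['ee_pos']
        T=T@np.array(m['hand_eye'])
    else:
        T=np.eye(4); T[:3,:3]=np.array(m['rotation']); T[:3,3]=m['eye']
    return m,T
def rays(m,px):
    K=np.array([[m['fx'],0,m['cx']],[0,m['fy'],m['cy']],[0,0,1.]])
    return cv2.undistortPoints(np.array(px,float).reshape(-1,1,2),K,np.array([m['k1'],0,0,0,0.])).reshape(-1,2)
def w_depth(m,T,px,d):
    r=rays(m,px); d=np.asarray(d,float).reshape(-1,1)
    return np.hstack([r*d,d])@T[:3,:3].T+T[:3,3]
def w_plane(m,T,px,z):
    r=rays(m,px); v=np.hstack([r,np.ones((len(r),1))])@T[:3,:3].T
    return T[:3,3]+v*((z-T[2,3])/v[:,2:])
def cloud(m,T,D):
    v,u=np.nonzero(D>0); return w_depth(m,T,np.stack([u,v],1),D[v,u]),u,v
E
python3 - <<'E'
from h import *
np.set_printoptions(precision=1,suppress=True)
print(env.state())
for n in ['scene','top']:
    m,T=cam(n); print(n,m['eye'])
    im,D=env.grab_frame(n); cv2.imwrite(f'pics/{n}0.png',im); np.save(f'{n}0.npy',D)
    for t in ['head_1','rack','balance','pan_1_top','jig_floor','jig','blank','glue','wax','screws']:
        for r in env.pinpoint(n,t)[:4]: print(n,t,np.array(r['location']),r['score'])
E
```

```text
pics
{'time_s': 0.0, 'qpos': array([-69. ,  18.4,  89.7,  -0. ,  72. ,  -1.1]), 'qvel': array([-0.1,  0.1, -0. ,  0. , -0. , -0.1]), 'effort': array([ -0. , -41.2, -23.2,   0.1,   0. ,  -0. ]), 'ee_pos': array([ 216.2, -532.3,  227.1]), 'ee_rot': array([-179.9,   -0. ,   22.1]), 'force': array([ 0.5, -0.2,  0.2]), 'torque': array([ 0., -0., -0.]), 'gripper_force': 0.0, 'gripper_width': 91.42747855885926}
scene [1167.3  679.3  795.9]
scene head_1 [157.2 170.9] 0.89
scene head_1 [236.7 148. ] 0.79
scene head_1 [221.3 172.8] 0.76
scene head_1 [209.9 161.9] 0.73
scene rack [208.8 169.9] 0.67
scene balance [255.3 210. ] 0.77
scene pan_1_top [286.8 173.6] 0.82
scene jig_floor [361.1 267.4] 0.57
scene jig [358.6 273.1] 0.92
scene blank [192.5 150.6] 0.85
scene glue [320.5 292.2] 0.68
scene wax [400.5 295.5] 0.75
scene screws [188.8 194. ] 0.63
top [ 347.6  -12.3 1458. ]
top head_1 [345.8 258.2] 0.98
top head_1 [363.3 252.9] 0.78
top head_1 [329.4 208.1] 0.74
top head_1 [379.9 161.6] 0.71
top rack [355.  208.1] 0.79
top balance [273.4 199.2] 0.57
top pan_1_top [262.9 233.6] 0.78
top jig_floor [165.6 217.2] 0.65
top jig [162.7 221. ] 0.6
top jig [333.9 167.3] 0.54
top blank [381.7 205.1] 0.64
top glue [173.1 182.7] 0.74
top wax [131.8 219.3] 0.9
top screws [332.5 168.4] 0.62
```

Run:
```python
import cv2
a=cv2.imread('pics/top0.png')
cv2.imwrite('pics/v1.png',cv2.resize(a[130:310,100:420],None,fx=2.5,fy=2.5,interpolation=cv2.INTER_CUBIC))
b=cv2.imread('pics/scene0.png')
cv2.imwrite('pics/v2.png',cv2.resize(b[110:330,130:430],None,fx=2.6,fy=2.6,interpolation=cv2.INTER_CUBIC))
```

```text
(no output)
```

View pics/v1.png

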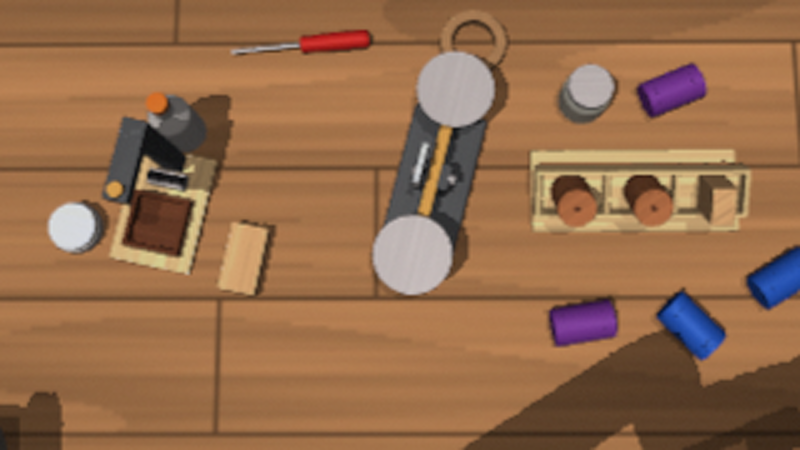

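View pics/v2.png

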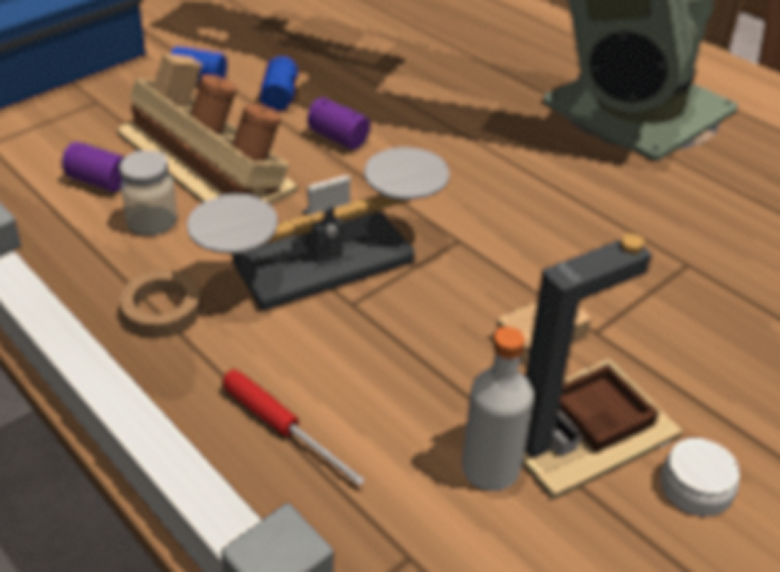

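The top view shows, at full-resolution pixels:
- **Heads:** the two brown heads lean in the rack pockets at about (330,210) and (361,210).
- **Blank:** it stands in the third pocket at (387,210).
- **Look-alikes:** purple cylinders at (333,259) and (369,166), blue ones at (377,260) and (412,240). All lie on the bench and are not meant.

The brown pair is confirmed in the enlarged crop. Next I measure the geometry.

Run:
```python
from h import *
np.set_printoptions(precision=1,suppress=True)
m,T=cam('top'); D=np.load('top0.npy'); im=cv2.imread('pics/top0.png')
P,u,v=cloud(m,T,D); print('fx',m['fx'])
def rect(name,sel):
    q=P[sel]; r=cv2.minAreaRect(q[:,:2].astype(np.float32)); print(name,len(q),np.array(r[0]),np.array(r[1]),r[2],'z',np.percentile(q[:,2],[5,50,95]))
box=lambda a,b,c,d:(u>=a)&(u<=c)&(v>=b)&(v<=d)
Z=P[:,2]
rect('pan1',box(245,212,285,250)&(Z>85)); rect('pan2',box(262,145,302,182)&(Z>85))
rect('base',box(240,140,305,255)&(Z>14)&(Z<30))
rect('rack all',box(308,186,402,224)&(Z>6)&(Z<75))
rect('jig board',box(140,185,190,245)&(Z>7)&(Z<45))
rect('jig rim',box(140,200,190,245)&(Z>25)&(Z<40))
rect('jig floor',box(140,200,190,235)&(Z>14)&(Z<22))
rect('arm',box(130,170,190,215)&(Z>222)&(Z<245))
rect('glue',box(155,160,190,195)&(Z>100)&(Z<190))
for n,b in [('hA',(318,198,342,222)),('hB',(348,198,372,222)),('blank',(376,198,396,222))]:
    s=box(*b)&(Z>88); rect(n,s); print(P[s].mean(0))
    s=box(*b); q=P[s]; print('top pt',q[np.argmax(q[:,2])])
```

```text
fx 434.85514643338104Traceback (most recent call last):
  File "<stdin>", line 9, in <module>
  File "<stdin>", line 6, in rect
    return _quantile_unchecked(
        a, q, axis, out, overwrite_input, method, keepdims, weights)
    return _ureduce(a,
                    func=_quantile_ureduce_func,
    ...<5 lines>...
                    overwrite_input=overwrite_input,
                    method=method)
    r = func(a, **kwargs)
    result = _quantile(arr,
                       quantiles=q,
    ...<2 lines>...
                       out=out,
                       weights=wgt)
    slices_having_nans = np.isnan(arr[-1, ...])
                                  ~~~^^^^^^^^^
IndexError: index -1 is out of bounds for axis 0 with size 0
```

```bash
cat > g.py <<'E'
from h import *
np.set_printoptions(precision=1,suppress=True)
m,T=cam('top'); D=np.load('top0.npy')
print(T, D.min(),D.max(),D[230,260],D[300,250],(D==0).mean())
P,u,v=cloud(m,T,D)
for c,r in [(250,300),(265,231),(282,166)]: print(P[(u==c)&(v==r)])
E
python3 g.py
```

```text
[[-169.4    0.6  -90.1  347.6]
 [-169.4    0.6  -90.1  -12.3]
 [-169.4    0.6  -90.1 1458. ]
 [   0.     0.     0.     1. ]] 0.0 2429.2297 1357.6053 1422.579 0.0037129720052083335
[[-120978.1 -121338.  -119867.7]]
[[-123250.5 -123610.4 -122140.1]]
[[-135965.1 -136325.  -134854.7]]
```

Rotation is given as roll/pitch/yaw.

```bash
sed -i "s/T\[:3,:3\]=np.array(m\['rotation'\])/T[:3,:3]=R.from_euler('xyz',m['rotation'],degrees=True).as_matrix()/" h.py
cat > g.py <<'E'
from h import *
np.set_printoptions(precision=1,suppress=True)
m,T=cam('top'); D=np.load('top0.npy')
P,u,v=cloud(m,T,D)
print('bench z',P[(u==250)&(v==300)])
def rect(name,sel):
    q=P[sel]
    if len(q)<5: print(name,'none'); return
    r=cv2.minAreaRect(q[:,:2].astype(np.float32)); print(name,len(q),np.array(r[0]),np.array(r[1]),round(r[2],1),'z',np.percentile(q[:,2],[5,50,95]))
box=lambda a,b,c,d:(u>=a)&(u<=c)&(v>=b)&(v<=d)
Z=P[:,2]
rect('pan1',box(245,212,285,250)&(Z>85)); rect('pan2',box(262,145,302,182)&(Z>85))
rect('base',box(240,140,305,255)&(Z>14)&(Z<30))
rect('rack all',box(308,186,402,224)&(Z>6)&(Z<75))
rect('jig board',box(140,185,190,245)&(Z>7)&(Z<45))
rect('jig rim',box(140,200,190,245)&(Z>25)&(Z<40))
rect('jig floor',box(140,200,190,235)&(Z>14)&(Z<22))
rect('arm',box(130,170,190,215)&(Z>222)&(Z<245))
rect('glue',box(155,160,190,195)&(Z>100)&(Z<190))
for n,b in [('hA',(318,198,342,222)),('hB',(348,198,372,222)),('blank',(376,198,396,222))]:
    s=box(*b)&(Z>88); rect(n,s)
    if s.any(): print(P[s].mean(0))
    q=P[box(*b)]; print('top pt',q[np.argmax(q[:,2])])
E
python3 g.py; python3 -c "
from h import *
print(env.camera_model('wrist'))"
```

```text
bench z [[262.5  42.3  -4.7]]
pan1 776 [477.1  -7.8] [93.9 98. ] 89.8 z [ 97.  101.6 106.1]
pan2 735 [689.4 -60. ] [96.6 98.1] 89.8 z [ 97.3 102.2 107.1]
base 1121 [638.1 -31.6] [318.5 210.1] 1.8 z [15.9 21.  26.9]
rack all 1855 [ 574.6 -309.3] [313.9 129.7] 89.8 z [ 7.  36.9 71.5]
jig board 1348 [535.9 328.4] [205.3 169.1] 4.6 z [ 8.2 14.9 36.2]
jig rim 249 [524.6 291.2] [164.5 114.6] 66.2 z [26.6 30.4 38.4]
jig floor 360 [533.2 336.4] [148.6 117.8] 90.0 z [14.3 16.6 20.8]
arm 379 [574.7 322.6] [32.5 99.3] 77.8 z [226.7 232.6 239.9]
glue 337 [638.3 306.1] [47.8 84.6] 61.5 z [106.2 128.4 181.1]
hA 236 [ 539.9 -210. ] [56.1 47.4] 0.3 z [ 94.6 107.9 118.8]
[ 537.8 -209.3  107.6]
top pt [ 553.1 -212.8  123.2]
hB 241 [ 539.  -305.5] [56.1 50. ] 34.9 z [ 93.7 108.6 118.5]
[ 538.  -304.5  107.7]
top pt [ 552.8 -305.7  123. ]
blank 201 [ 541.1 -394.3] [31.1 59.3] 89.6 z [ 92.1 105.2 117.7]
[ 538.5 -392.8  105.2]
top pt [ 555.8 -405.4  121.1]
{'fx': 327.6775765057237, 'fy': 327.6775765057237, 'cx': 255.2692544095692, 'cy': 189.04362366420486, 'k1': -0.023666381419717518, 'hand_eye': array([[ 6.22740096e-04, -9.55955357e-01, -2.93511443e-01,
         8.35471520e+01],
       [ 9.99999788e-01,  6.51423846e-04,  2.67409990e-08,
         1.52852238e+00],
       [ 1.91174790e-04, -2.93511381e-01,  9.55955560e-01,
        -1.56701127e+02],
       [ 0.00000000e+00,  0.00000000e+00,  0.00000000e+00,
         1.00000000e+00]])}
```

{"op": "arm_command", "data": {
  "motion": [
    {"offset": [0.055, -0.0204, -0.006], "spin": 0},
    {"offset": [0.055, -0.0204, -0.006], "spin": 0},
    {"offset": [0.055, -0.0204, -0.006], "spin": 0},
    {"offset": [0.055, -0.0204, -0.006], "spin": 0},
    {"offset": [0.055, -0.0204, -0.006], "spin": 0}
  ]
}}

```text
time_s: 1.72
ee_pos: [434.0, -333.4, 258.4]
ee_rot: [180.0, -0.0, 22.1]
force: [-0.1, -0.2, -0.7]
gripper_width: 91.0
gripper_force: 0.0
```

{"op": "arm_command", "data": {
  "motion": [
    {"offset": [0.055, -0.0204, 0], "spin": 0},
    {"offset": [0.055, -0.0204, 0], "spin": 0},
    {"offset": [0, 0, 0], "spin": -0.184},
    {"offset": [0, 0, 0], "spin": -0.184},
    {"offset": [0, 0, 0], "spin": -0.184}
  ]
}}

```text
time_s: 2.35
ee_pos: [519.5, -255.3, 257.9]
ee_rot: [-180.0, 0.0, 54.1]
force: [-0.4, 0.9, 0.7]
gripper_width: 91.1
gripper_force: 0.0
```

{"op": "arm_command", "data": {
  "motion": [
    {"offset": [0, 0, 0], "spin": -0.184},
    {"offset": [0, 0, 0], "spin": -0.184},
    {"offset": [0, 0, 0], "spin": -0.184},
    {"offset": [0, 0, 0], "spin": -0.184},
    {"offset": [0, 0, 0], "spin": -0.184}
  ]
}}

```text
time_s: 2.98
ee_pos: [519.3, -255.5, 257.9]
ee_rot: [-180.0, 0.0, 106.8]
force: [0.5, 0.1, -0.3]
gripper_width: 91.4
gripper_force: 0.0
```

{"op": "arm_command", "data": {
  "motion": [
    {"offset": [0, 0, 0], "spin": -0.184},
    {"offset": [0, 0, 0], "spin": -0.184},
    {"offset": [0, 0, 0], "spin": -0.184},
    {"offset": [0, 0, 0], "spin": -0.184},
    {"offset": [0, 0, 0], "spin": -0.184}
  ]
}}

```text
time_s: 3.6
ee_pos: [519.3, -255.5, 257.9]
ee_rot: [-180.0, 0.0, 159.5]
force: [0.1, 0.8, -0.0]
gripper_width: 90.8
gripper_force: 0.0
```

{"op": "arm_command", "data": {
  "motion": [
    {"offset": [0, 0, 0], "spin": -0.184},
    {"offset": [0, 0, 0], "spin": -0.184},
    {"offset": [0, 0, 0], "spin": 0}
  ]
}}

```text
time_s: 3.98
ee_pos: [519.3, -255.5, 258.0]
ee_rot: [-180.0, 0.0, -179.9]
force: [0.2, -1.1, -0.7]
gripper_width: 91.2
gripper_force: 0.0
```

```bash
cat > w.py <<'E'
from h import *
np.set_printoptions(precision=1,suppress=True)
m,T=cam('wrist'); im,D=env.grab_frame('wrist')
P,u,v=cloud(m,T,D); Z=P[:,2]
cv2.imwrite('pics/w1.png',im); np.savez('w1.npz',P=P,u=u,v=v,im=im)
hsv=cv2.cvtColor(im,cv2.COLOR_BGR2HSV)
for r in env.pinpoint('wrist','head_1')[:4]: print('head',np.array(r['location']),r['score'])
for r in env.boxes_of('wrist','head_1')[:4]: print('head',np.array(r['bbox']),r['score'])
for y0,y1 in [(-250,-165),(-350,-262)]:
    s=(P[:,1]>y0)&(P[:,1]<y1)&(Z>75)&(P[:,0]>490)&(P[:,0]<640)&(Z<135)
    q=P[s]; print(len(q),q.mean(0),np.percentile(q,[2,98],axis=0))
    # plane of top face
    best=None; rng=np.random.default_rng(0)
    for _ in range(500):
        a=q[rng.choice(len(q),3,False)]; n=np.cross(a[1]-a[0],a[2]-a[0]); l=np.linalg.norm(n)
        if l<50: continue
        n/=l; n*=np.sign(n[2]); 
        if n[2]<.75: continue
        i=abs((q-a[0])@n)<2
        if best is None or i.sum()>best[0]: best=(i.sum(),n,i)
    t=q[best[2]]; c=t.mean(0); print('top',best[0],'n',np.degrees(np.arctan2(-best[1][0],best[1][2])),best[1],'c',c,np.percentile(t,[2,98],axis=0))
E
python3 w.py
```

```text
head [213.3 197.7] 0.87
head [292.7 202.6] 0.85
head [248.   56.8] 0.84
head [85.7 88.5] 0.77
head [180.8 167.7 235.7 223.8] 0.96
head [154.  266.2 210.7 318.1] 0.89
head [111.1   1.8 198.   90.8] 0.84
head [274.8 168.3 327.6 221.2] 0.76
2394 [ 540.4 -212.   105.4] [[ 513.8 -235.6   75.5]
 [ 585.5 -182.   119.1]]
top 1902 n 24.895805824545462 [-0.4  0.   0.9] c [ 533.2 -211.1  109.9] [[ 513.3 -232.7   99.9]
 [ 552.9 -189.4  119.2]]
2420 [ 540.8 -304.8  105.2] [[ 514.  -332.1   75.4]
 [ 585.6 -278.3  118.9]]
top 1901 n 25.620624291545955 [-0.4  0.   0.9] c [ 533.4 -306.1  109.9] [[ 513.6 -327.9  100. ]
 [ 552.8 -284.4  119. ]]
```

View pics/w1.png

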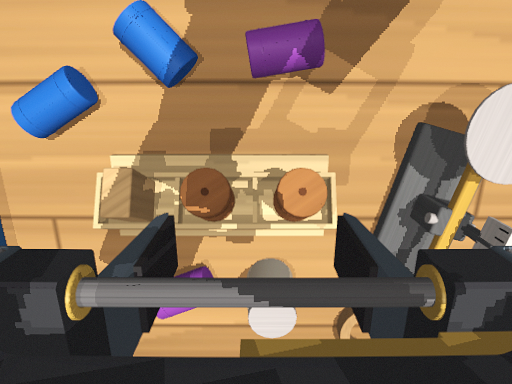

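The wrist view shows the two brown heads in their pockets, tops at (208,192) and (300,193), and the blank at (128,195). Blue and purple look-alikes lie on the bench. I'll grasp the +y head first.

{"op": "arm_command", "data": {
  "motion": [
    {"offset": [-0.0237, 0.0445, 0.03], "spin": 0},
    {"offset": [0, 0, 0.055], "spin": 0},
    {"offset": [0, 0, 0.045], "spin": 0},
    {"offset": [0, 0, 0.033], "spin": 0},
    {"offset": [0, 0, 0.01], "spin": 0}
  ],
  "jaw": 0.08,
  "newtons": 15
}}

```text
time_s: 4.75
ee_pos: [541.7, -210.4, 82.9]
ee_rot: [179.9, -0.2, -179.8]
force: [0.1, -0.6, -0.0]
gripper_width: 80.3
gripper_force: 0.0
```

{"op": "arm_command", "data": {
  "motion": [
    {"offset": [0, 0, 0], "spin": 0},
    {"offset": [0, 0, 0], "spin": 0},
    {"offset": [0, 0, 0], "spin": 0},
    {"offset": [0, 0, 0], "spin": 0}
  ],
  "jaw": 0.03
}}

```text
time_s: 5.25
ee_pos: [543.5, -211.2, 86.2]
ee_rot: [-180.0, 0.1, -179.8]
force: [0.5, 0.8, 4.0]
gripper_width: 49.5
gripper_force: 15.0
```

{"op": "arm_command", "data": {
  "motion": [
    {"offset": [0.0088, 0, -0.018], "spin": 0},
    {"offset": [0.0088, 0, -0.018], "spin": 0},
    {"offset": [0, 0, -0.055], "spin": 0},
    {"offset": [0, 0, -0.05], "spin": 0},
    {"offset": [0, 0, 0], "spin": 0}
  ]
}}

```text
time_s: 5.88
ee_pos: [526.2, -212.0, 231.6]
ee_rot: [-179.8, 0.5, -179.8]
force: [0.7, -0.5, -1.7]
gripper_width: 50.0
gripper_force: 15.0
```

{"op": "arm_command", "data": {
  "motion": [
    {"offset": [-0.035, 0.042, 0], "spin": 0},
    {"offset": [-0.035, 0.042, 0], "spin": 0},
    {"offset": [-0.035, 0.042, 0], "spin": 0},
    {"offset": [-0.0306, 0.0252, 0], "spin": 0},
    {"offset": [0, 0, 0], "spin": 0}
  ]
}}

```text
time_s: 6.5
ee_pos: [660.3, -57.3, 224.3]
ee_rot: [180.0, -0.2, -179.6]
force: [-0.3, -0.3, -1.7]
gripper_width: 49.6
gripper_force: 15.0
```

Run:
```python
from h import *
np.set_printoptions(precision=1,suppress=True)
print(env.state()['ee_pos'])
m,T=cam('wrist'); im,D=env.grab_frame('wrist'); cv2.imwrite('pics/w2.png',im)
P,u,v=cloud(m,T,D); Z=P[:,2]
for r in env.pinpoint('wrist','pan_1_top')[:3]: print(np.array(r['location']),r['score'],w_plane(m,T,[r['location']],103))
for r in env.boxes_of('wrist','pan_1_top')[:3]: print(np.array(r['bbox']),r['score'])
m,T=cam('top'); im,D=env.grab_frame('top')
for r in env.pinpoint('top','pan_1_top')[:3]: print('top',np.array(r['location']),r['score'],w_plane(m,T,[r['location']],103))
for r in env.pinpoint('top','pan_2_top')[:3]: print('top',np.array(r['location']),r['score'],w_plane(m,T,[r['location']],103))
```

```text
[660.3 -57.3 224.3]
[278.8   0.  373.4  22. ] 0.89
[ 41.1 167.4 134.3 244.4] 0.68
top [283.9 164.9] 0.47 [[690.  -69.1 103. ]]
top [280.8 166.9] 0.43 [[683.5 -59.1 103. ]]
```

View pics/w2.png

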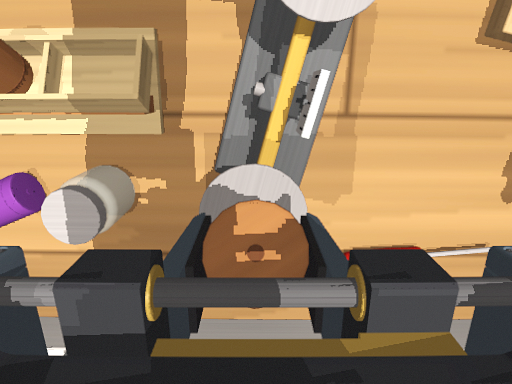

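The head hangs tilted in the jaws above the far pan. The pan edge runs from (200,220) through (254,165) to (307,215), which puts its centre at about (690,-58). Now lower it, then press and drag it upright.

{"op": "arm_command", "data": {
  "motion": [
    {"offset": [-0.002, 0, 0.05], "spin": 0},
    {"offset": [0, 0, 0.015], "spin": 0},
    {"offset": [0, 0, 0.007], "spin": 0},
    {"offset": [0, 0, 0.005], "spin": 0},
    {"offset": [0, 0, 0.0], "spin": 0}
  ]
}}

```text
time_s: 7.42
ee_pos: [662.7, -59.4, 149.8]
ee_rot: [-180.0, 0.1, -179.8]
force: [0.3, -0.2, -0.7]
gripper_width: 49.7
gripper_force: 15.0
```

{"op": "arm_command", "data": {
  "motion": [
    {"offset": [0, 0, 0.002], "spin": 0},
    {"offset": [0, 0, 0], "spin": 0}
  ],
  "newtons": 5
}}

```text
time_s: 7.68
ee_pos: [663.0, -59.3, 148.5]
ee_rot: [-180.0, 0.2, -179.8]
force: [-0.4, 0.2, 5.0]
gripper_width: 49.4
gripper_force: 5.0
```

{"op": "arm_command", "data": {
  "motion": [
    {"offset": [-0.006, 0, 0.0005], "spin": 0},
    {"offset": [-0.006, 0, 0.001], "spin": 0},
    {"offset": [-0.006, 0, 0.001], "spin": 0},
    {"offset": [-0.006, 0, 0.0015], "spin": 0},
    {"offset": [-0.003, 0, 0.0015], "spin": 0}
  ]
}}

```text
time_s: 8.3
ee_pos: [689.8, -59.2, 140.9]
ee_rot: [-180.0, -0.0, -179.8]
force: [-0.4, -1.1, 3.1]
gripper_width: 49.6
gripper_force: 5.0
```

```bash
cat > tilt.py <<'E'
from h import *
np.set_printoptions(precision=2,suppress=True)
p=env.state()['ee_pos']; print(p,env.state()['force'])
m,T=cam('wrist'); im,D=env.grab_frame('wrist')
P,u,v=cloud(m,T,D); 
s=(abs(P[:,0]-p[0])<60)&(abs(P[:,1]-p[1])<21)&(abs(P[:,2]-(p[2]+20))<30); q=P[s]
best=None; rng=np.random.default_rng(0)
for _ in range(500):
    a=q[rng.choice(len(q),3,False)]; n=np.cross(a[1]-a[0],a[2]-a[0]); l=np.linalg.norm(n)
    if l<50: continue
    n/=l; n*=np.sign(n[2])
    if n[2]<.75: continue
    i=abs((q-a[0])@n)<2
    if best is None or i.sum()>best[0]: best=(i.sum(),n,i)
t=q[best[2]]; print(best[0],'normal',best[1],'c',t.mean(0),np.percentile(t,[2,98],axis=0))
E
python3 tilt.py
```

```text
[689.76 -59.19 140.92] [-0.35 -1.06  3.06]
5376 normal [-0.07  0.    1.  ] c [678.37 -59.78 170.21] [[661.98 -78.84 167.73]
 [706.83 -39.82 172.08]]
```

{"op": "arm_command", "data": {
  "motion": [
    {"offset": [0, 0, 0], "spin": 0},
    {"offset": [0, 0, 0], "spin": 0},
    {"offset": [0, 0, 0], "spin": 0}
  ],
  "jaw": 0.054
}}

```text
time_s: 8.72
ee_pos: [688.9, -59.1, 141.2]
ee_rot: [-180.0, -0.0, -179.8]
force: [0.2, -0.4, -0.3]
gripper_width: 53.9
gripper_force: 0.0
```

{"op": "arm_command", "data": {
  "motion": [
    {"offset": [0, 0, 0], "spin": 0},
    {"offset": [0, 0, 0], "spin": 0},
    {"offset": [0, 0, -0.04], "spin": 0},
    {"offset": [0, 0, -0.05], "spin": 0},
    {"offset": [0, 0, 0], "spin": 0}
  ],
  "jaw": 0.08
}}

```text
time_s: 9.35
ee_pos: [691.5, -59.4, 236.9]
ee_rot: [-179.9, 0.6, -179.8]
force: [-0.3, -0.3, -0.0]
gripper_width: 80.0
gripper_force: 0.0
```

```bash
sed -i 's/abs(P\[:,2\]-(p\[2\]+20))<30/(P[:,2]>150)\&(P[:,2]<205)/' tilt.py; python3 tilt.py
```

```text
[691.46 -59.37 236.9 ] [-0.27 -0.27 -0.05]
3113 normal [-0.02 -0.    1.  ] c [688.22 -59.71 169.78] [[666.84 -79.08 168.28]
 [710.75 -39.75 171.18]]
```

{"op": "arm_command", "data": {
  "motion": [
    {"offset": [0.0294, -0.0493, 0], "spin": 0},
    {"offset": [0.0294, -0.0493, 0], "spin": 0},
    {"offset": [0.0294, -0.0493, 0], "spin": 0},
    {"offset": [0.0294, -0.0493, 0], "spin": 0},
    {"offset": [0.0294, -0.0493, 0], "spin": 0}
  ],
  "newtons": 15
}}

```text
time_s: 10.02
ee_pos: [541.4, -307.3, 229.7]
ee_rot: [179.9, -0.1, -179.8]
force: [0.3, 0.5, 0.1]
gripper_width: 80.0
gripper_force: 0.0
```

{"op": "arm_command", "data": {
  "motion": [
    {"offset": [0, 0, 0], "spin": 0},
    {"offset": [0, 0, 0], "spin": 0}
  ]
}}

```text
time_s: 10.28
ee_pos: [542.9, -305.8, 230.3]
ee_rot: [179.9, -0.1, -179.8]
force: [0.5, 0.1, 0.2]
gripper_width: 79.9
gripper_force: 0.0
```

{"op": "arm_command", "data": {
  "motion": [
    {"offset": [0, 0, 0.055], "spin": 0},
    {"offset": [0, 0, 0.05], "spin": 0},
    {"offset": [0, 0, 0.03], "spin": 0},
    {"offset": [0, 0, 0.009], "spin": 0},
    {"offset": [0, 0, 0], "spin": 0}
  ]
}}

```text
time_s: 10.9
ee_pos: [544.0, -305.5, 87.4]
ee_rot: [180.0, -0.0, -179.7]
force: [1.3, -0.2, -0.4]
gripper_width: 80.0
gripper_force: 0.0
```

{"op": "arm_command", "data": {
  "motion": [
    {"offset": [0, 0, 0], "spin": 0},
    {"offset": [0, 0, 0], "spin": 0},
    {"offset": [0, 0, 0], "spin": 0},
    {"offset": [0, 0, 0], "spin": 0}
  ],
  "jaw": 0.03
}}

```text
time_s: 11.4
ee_pos: [543.5, -306.4, 88.1]
ee_rot: [-180.0, 0.1, -179.8]
force: [-0.5, 0.6, 1.9]
gripper_width: 49.5
gripper_force: 15.0
```

{"op": "arm_command", "data": {
  "motion": [
    {"offset": [0.0088, 0, -0.018], "spin": 0},
    {"offset": [0.0088, 0, -0.018], "spin": 0},
    {"offset": [0, 0, -0.055], "spin": 0},
    {"offset": [0, 0, -0.055], "spin": 0},
    {"offset": [0, 0, 0], "spin": 0}
  ]
}}

```text
time_s: 12.02
ee_pos: [526.7, -307.7, 240.0]
ee_rot: [-179.6, 0.5, -179.8]
force: [0.0, 0.2, -2.3]
gripper_width: 49.5
gripper_force: 15.0
```

{"op": "arm_command", "data": {
  "motion": [
    {"offset": [0.0128, 0.05, 0], "spin": 0},
    {"offset": [0.0128, 0.05, 0], "spin": 0},
    {"offset": [0.0128, 0.05, 0], "spin": 0},
    {"offset": [0.0128, 0.05, 0], "spin": 0},
    {"offset": [0.0128, 0.05, 0], "spin": 0}
  ]
}}

```text
time_s: 12.65
ee_pos: [458.3, -55.3, 232.7]
ee_rot: [180.0, -0.2, -179.8]
force: [1.2, 0.1, -1.9]
gripper_width: 49.9
gripper_force: 15.0
```

{"op": "arm_command", "data": {
  "motion": [
    {"offset": [0.0128, 0.049, 0], "spin": 0},
    {"offset": [0, 0, 0], "spin": 0},
    {"offset": [0, 0, 0], "spin": 0}
  ]
}}

```text
time_s: 13.02
ee_pos: [447.0, -8.2, 233.2]
ee_rot: [-179.9, -0.1, -179.7]
force: [0.2, -0.1, -1.8]
gripper_width: 49.7
gripper_force: 15.0
```

Run:
```python
from h import *
np.set_printoptions(precision=1,suppress=True)
print(env.state()['ee_pos'])
m,T=cam('wrist'); im,D=env.grab_frame('wrist'); cv2.imwrite('pics/w3.png',im)
P,u,v=cloud(m,T,D); hsv=cv2.cvtColor(im,cv2.COLOR_BGR2HSV)
s=(abs(P[:,2]-116)<8)&(abs(P[:,0]-477)<70)&(abs(P[:,1]+7)<60)&(hsv[v,u,1]<60)&(v<260)
q=P[s]; print(len(q),np.median(q[:,2]),np.percentile(q,[0.5,99.5],axis=0))
A=np.c_[2*q[:,:2],np.ones(len(q))]
```

```text
[447.   -8.2 233.2]
3360 116.22528678347697 [[428.7 -51.7 113.8]
 [475.9  42.1 118. ]]
```

View pics/w3.png

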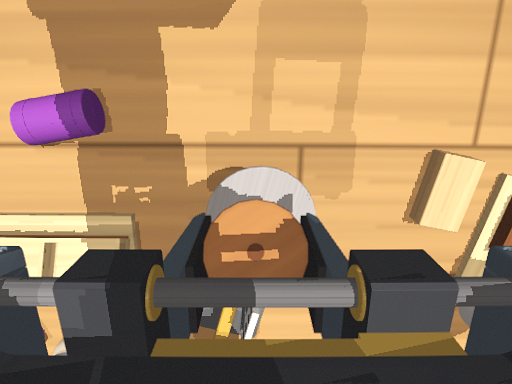

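{"op": "arm_command", "data": {
  "motion": [
    {"offset": [-0.003, 0.002, 0.048], "spin": 0},
    {"offset": [0, 0, 0.006], "spin": 0},
    {"offset": [0, 0, 0.006], "spin": 0},
    {"offset": [0, 0, 0.006], "spin": 0},
    {"offset": [0, 0, 0.006], "spin": 0}
  ]
}}

```text
time_s: 13.7
ee_pos: [451.3, -6.0, 162.0]
ee_rot: [-180.0, 0.1, -179.8]
force: [0.6, -1.2, -0.7]
gripper_width: 50.0
gripper_force: 15.0
```

{"op": "arm_command", "data": {
  "motion": [
    {"offset": [0, 0, 0.005], "spin": 0},
    {"offset": [0, 0, 0.003], "spin": 0},
    {"offset": [0, 0, 0.002], "spin": 0},
    {"offset": [0, 0, 0], "spin": 0}
  ]
}}

```text
time_s: 14.2
ee_pos: [450.7, -5.5, 151.4]
ee_rot: [180.0, 0.0, -179.8]
force: [0.6, -0.2, -0.8]
gripper_width: 49.6
gripper_force: 15.0
```

{"op": "arm_command", "data": {
  "motion": [
    {"offset": [0, 0, 0], "spin": 0},
    {"offset": [0, 0, 0.002], "spin": 0}
  ],
  "newtons": 5
}}

```text
time_s: 14.45
ee_pos: [451.0, -5.6, 150.1]
ee_rot: [180.0, 0.1, -179.8]
force: [-1.0, -0.3, 7.9]
gripper_width: 49.9
gripper_force: 5.0
```

{"op": "arm_command", "data": {
  "motion": [
    {"offset": [-0.006, 0, 0.0], "spin": 0},
    {"offset": [-0.006, 0, 0.001], "spin": 0},
    {"offset": [-0.006, 0, 0.001], "spin": 0},
    {"offset": [-0.006, 0, 0.0015], "spin": 0},
    {"offset": [-0.004, 0, 0.0015], "spin": 0}
  ]
}}

```text
time_s: 15.08
ee_pos: [479.0, -5.5, 144.1]
ee_rot: [-180.0, -0.0, -179.8]
force: [-0.5, 0.1, 0.8]
gripper_width: 49.9
gripper_force: 5.0
```

```bash
python3 tilt.py
```

```text
[479.05  -5.53 144.15] [-0.47  0.1   0.82]
5149 normal [-0.06 -0.01  1.  ] c [466.83  -6.06 169.97] [[451.42 -25.34 167.69]
 [496.23  13.96 171.47]]
```

{"op": "arm_command", "data": {
  "motion": [
    {"offset": [0, 0, 0], "spin": 0},
    {"offset": [0, 0, 0], "spin": 0},
    {"offset": [0, 0, 0], "spin": 0}
  ],
  "jaw": 0.055
}}

```text
time_s: 15.5
ee_pos: [478.4, -5.5, 144.4]
ee_rot: [-180.0, -0.0, -179.8]
force: [0.5, -0.4, -0.4]
gripper_width: 55.2
gripper_force: 0.0
```

{"op": "arm_command", "data": {
  "motion": [
    {"offset": [0, 0, 0], "spin": 0},
    {"offset": [0, 0, 0], "spin": 0},
    {"offset": [0, 0, -0.04], "spin": 0},
    {"offset": [0, 0, -0.06], "spin": 0},
    {"offset": [0, 0, 0], "spin": 0}
  ],
  "jaw": 0.08
}}

```text
time_s: 16.12
ee_pos: [481.3, -5.6, 249.0]
ee_rot: [-180.0, 0.6, -179.8]
force: [0.7, -0.1, 0.7]
gripper_width: 79.6
gripper_force: 0.0
```

{"op": "arm_command", "data": {
  "motion": [
    {"offset": [0, 0, 0], "spin": 0},
    {"offset": [0, 0, 0], "spin": 0},
    {"offset": [0, 0, 0], "spin": 0},
    {"offset": [0, 0, 0], "spin": 0},
    {"offset": [0, 0, 0], "spin": 0}
  ]
}}

```text
time_s: 16.75
ee_pos: [478.5, -5.5, 244.1]
ee_rot: [-180.0, -0.0, -179.8]
force: [-0.6, 0.6, 0.4]
gripper_width: 80.2
gripper_force: 0.0
```

```bash
python3 tilt.py
python3 - <<'E'
from h import *
np.set_printoptions(precision=1,suppress=True)
m,T=cam('scene'); im,D=env.grab_frame('scene'); P,u,v=cloud(m,T,D)
for c in [(478,-5),(689,-60)]:
    s=(np.hypot(P[:,0]-c[0],P[:,1]-c[1])<23)&(P[:,2]>120)&(P[:,2]<215); q=P[s]
    print(c,len(q),np.percentile(q[:,2],[50,90,97]) if len(q) else '')
    s=(np.hypot(P[:,0]-c[0],P[:,1]-c[1])<48)&(np.hypot(P[:,0]-c[0],P[:,1]-c[1])>30)&(P[:,2]>80)&(P[:,2]<122); print('pan',np.median(P[s][:,2]))
cv2.imwrite('pics/s2.png',cv2.resize(im[110:330,130:430],None,fx=2,fy=2))
E
```

```text
[478.51  -5.55 244.14] [-0.64  0.6   0.36]
2947 normal [-0.03 -0.    1.  ] c [476.27  -6.   169.73] [[454.68 -25.35 168.  ]
 [498.82  13.94 171.06]]
(478, -5) 202 [167.8 170.6 171.4]
pan 89.55173024814536
(689, -60) 164 [195.5 197.2 197.9]
pan 115.70442186216815
```

The weighing is clear. The near head at (478,-6) is the heavier: its pan sits at 90 mm and the far pan at 116 mm, and both heads are upright and at rest.

The tool can't be tilted and the drill-guide arm blocks a straight drop into the recess. So I'll lean the heavy head back into the empty rack pocket, regrasp it near its top and off-centre, then bring it in leaning under the arm.

{"op": "arm_command", "data": {
  "motion": [
    {"offset": [0.001, 0, 0.04], "spin": 0},
    {"offset": [0, 0, 0.04], "spin": 0},
    {"offset": [0, 0, 0.017], "spin": 0},
    {"offset": [0, 0, 0], "spin": 0}
  ]
}}

```text
time_s: 17.35
ee_pos: [476.7, -5.5, 146.3]
ee_rot: [180.0, -0.2, -179.8]
force: [-0.7, 1.4, 1.2]
gripper_width: 79.7
gripper_force: 0.0
```

{"op": "arm_command", "data": {
  "motion": [
    {"offset": [0, 0, 0], "spin": 0},
    {"offset": [0, 0, 0], "spin": 0},
    {"offset": [0, 0, 0], "spin": 0},
    {"offset": [0, 0, -0.002], "spin": 0},
    {"offset": [0, 0, -0.003], "spin": 0}
  ],
  "jaw": 0.03,
  "newtons": 15
}}

```text
time_s: 17.98
ee_pos: [477.4, -5.5, 152.6]
ee_rot: [180.0, -0.0, -179.8]
force: [0.8, -0.2, -0.9]
gripper_width: 49.8
gripper_force: 15.0
```

{"op": "arm_command", "data": {
  "motion": [
    {"offset": [0, 0, -0.004], "spin": 0},
    {"offset": [0, 0, -0.004], "spin": 0},
    {"offset": [0, 0, -0.004], "spin": 0},
    {"offset": [0, 0, -0.005], "spin": 0},
    {"offset": [0, 0, -0.006], "spin": 0}
  ]
}}

```text
time_s: 18.6
ee_pos: [477.8, -5.6, 175.8]
ee_rot: [-180.0, 0.0, -179.8]
force: [-0.4, 0.4, -1.2]
gripper_width: 49.8
gripper_force: 15.0
```

{"op": "arm_command", "data": {
  "motion": [
    {"offset": [0, 0, -0.03], "spin": 0},
    {"offset": [0, 0, -0.03], "spin": 0},
    {"offset": [-0.0222, -0.0515, 0], "spin": 0},
    {"offset": [-0.0222, -0.0515, 0], "spin": 0},
    {"offset": [-0.0222, -0.0515, 0], "spin": 0}
  ]
}}

```text
time_s: 19.23
ee_pos: [545.4, -161.2, 235.8]
ee_rot: [180.0, 0.0, -179.7]
force: [0.9, -0.1, -1.1]
gripper_width: 49.9
gripper_force: 15.0
```

{"op": "arm_command", "data": {
  "motion": [
    {"offset": [-0.022, -0.0505, 0], "spin": 0},
    {"offset": [0, 0, 0.045], "spin": 0},
    {"offset": [0, 0, 0.04], "spin": 0},
    {"offset": [0, 0, 0.02], "spin": 0},
    {"offset": [0, 0, 0], "spin": 0}
  ]
}}

```text
time_s: 19.85
ee_pos: [566.3, -210.1, 129.4]
ee_rot: [180.0, -0.1, -179.8]
force: [0.5, 0.1, -0.9]
gripper_width: 49.9
gripper_force: 15.0
```

{"op": "arm_command", "data": {
  "motion": [
    {"offset": [0, 0, 0], "spin": 0}
  ]
}}

```text
time_s: 19.98
ee_pos: [567.4, -210.3, 130.7]
ee_rot: [-180.0, 0.0, -179.8]
force: [0.5, 0.7, -1.7]
gripper_width: 49.7
gripper_force: 15.0
```

{"op": "arm_command", "data": {
  "motion": [
    {"offset": [0.001, -0.0005, 0.007], "spin": 0},
    {"offset": [0, 0, 0.007], "spin": 0},
    {"offset": [0, 0, 0.006], "spin": 0},
    {"offset": [0, 0, 0.003], "spin": 0},
    {"offset": [0, 0, 0], "spin": 0}
  ],
  "newtons": 6
}}

```text
time_s: 20.6
ee_pos: [564.8, -210.8, 107.8]
ee_rot: [-180.0, -0.1, -179.7]
force: [-5.0, 0.6, 3.2]
gripper_width: 49.7
gripper_force: 6.0
```

{"op": "arm_command", "data": {
  "motion": [
    {"offset": [0.005, 0, 0.002], "spin": 0},
    {"offset": [0.005, 0, 0.0025], "spin": 0},
    {"offset": [0.005, 0, 0.003], "spin": 0},
    {"offset": [0.004, 0, 0.003], "spin": 0},
    {"offset": [0.004, 0, 0.003], "spin": 0}
  ]
}}

```text
time_s: 21.22
ee_pos: [544.4, -211.2, 95.4]
ee_rot: [-179.9, 0.2, -179.8]
force: [0.0, -0.4, 7.8]
gripper_width: 49.8
gripper_force: 6.0
```

```bash
sed -i 's/(P\[:,2\]>150)&(P\[:,2\]<205)/(P[:,2]>p[2]-5)\&(P[:,2]<p[2]+60)/' tilt.py; python3 tilt.py
```

```text
[ 544.44 -211.16   95.35] [ 0.04 -0.45  7.79]
9294 normal [-0.44  0.01  0.9 ] c [ 515.71 -211.65  131.08] [[ 498.17 -231.1   122.35]
 [ 531.44 -191.6   138.55]]
```

Run:
```python
from h import *
im,D=env.grab_frame('wrist'); cv2.imwrite('pics/w4.png',im)
im,D=env.grab_frame('scene'); c=cv2.resize(im[120:220,160:280],None,fx=4,fy=4,interpolation=cv2.INTER_CUBIC)
w=cv2.imread('pics/w4.png')[:,90:420]
cv2.imwrite('pics/v4.png',np.hstack([c[:384,:470],w]))
```

```text
(no output)
```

View pics/v4.png

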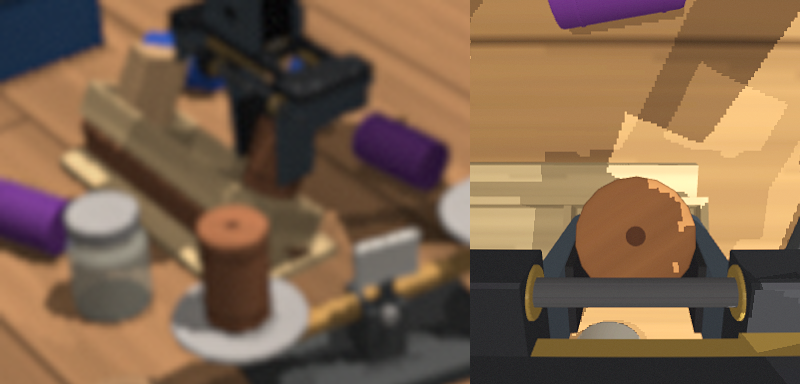

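The left view shows the head leaning but standing on the pocket's wall tops. The wrist view shows its top too high at about (635,235) in the combined picture. The pocket centre is about 2 mm further to -y, so I lift, shift and insert along the axis.

{"op": "arm_command", "data": {
  "motion": [
    {"offset": [0, 0, 0], "spin": 0},
    {"offset": [0.0044, 0, -0.009], "spin": 0},
    {"offset": [-0.004, -0.0024, 0], "spin": 0},
    {"offset": [-0.0044, 0, 0.009], "spin": 0},
    {"offset": [0, 0, 0], "spin": 0}
  ],
  "newtons": 12
}}

```text
time_s: 22.0
ee_pos: [548.4, -213.6, 94.0]
ee_rot: [-179.9, 0.1, -179.8]
force: [0.5, -0.8, 2.5]
gripper_width: 49.6
gripper_force: 12.0
```

{"op": "arm_command", "data": {
  "motion": [
    {"offset": [-0.0022, 0, 0.0045], "spin": 0},
    {"offset": [-0.0022, 0, 0.0045], "spin": 0},
    {"offset": [0, 0, 0], "spin": 0}
  ]
}}

```text
time_s: 22.38
ee_pos: [555.0, -213.9, 87.2]
ee_rot: [-179.9, 0.4, -179.8]
force: [3.1, 0.8, 11.4]
gripper_width: 50.3
gripper_force: 12.0
```

```bash
python3 tilt.py
```

```text
[ 554.97 -213.94   87.17] [ 3.12  0.83 11.42]
8493 normal [-0.26 -0.01  0.97] c [ 531.05 -214.51  132.36] [[ 513.91 -233.6   127.1 ]
 [ 556.95 -194.51  138.75]]
```

The front wall top is what catches the bottom, so I'm dropping the pocket. I'll stand the head upright on clear bench, regrasp it high and off-centre, and tip it by dragging its foot against the balance's fixed base.

{"op": "arm_command", "data": {
  "motion": [
    {"offset": [0.003, 0, -0.02], "spin": 0},
    {"offset": [0, 0, -0.05], "spin": 0},
    {"offset": [0.034, 0.021, -0.005], "spin": 0},
    {"offset": [0.034, 0.021, 0], "spin": 0},
    {"offset": [0.034, 0.021, 0], "spin": 0}
  ],
  "newtons": 15
}}

```text
time_s: 23.05
ee_pos: [444.8, -149.8, 159.0]
ee_rot: [180.0, -0.1, -179.8]
force: [-0.4, 0.7, -1.5]
gripper_width: 49.9
gripper_force: 15.0
```

{"op": "arm_command", "data": {
  "motion": [
    {"offset": [0, 0, 0], "spin": 0},
    {"offset": [0, 0, 0], "spin": 0}
  ]
}}

```text
time_s: 23.3
ee_pos: [446.8, -150.8, 159.7]
ee_rot: [-180.0, 0.0, -179.7]
force: [0.4, 0.1, -1.9]
gripper_width: 49.6
gripper_force: 15.0
```

```bash
python3 tilt.py
```

```text
[ 446.82 -150.77  159.73] [ 0.39  0.11 -1.85]
8488 normal [-0.25  0.    0.97] c [ 423.28 -151.39  205.08] [[ 406.03 -170.56  200.05]
 [ 449.22 -131.41  211.31]]
```

{"op": "arm_command", "data": {
  "motion": [
    {"offset": [0, 0, 0.05], "spin": 0},
    {"offset": [0, 0, 0.045], "spin": 0},
    {"offset": [0, 0, 0.022], "spin": 0},
    {"offset": [0, 0, 0.005], "spin": 0},
    {"offset": [0, 0, 0], "spin": 0}
  ]
}}

```text
time_s: 23.98
ee_pos: [447.2, -151.1, 38.1]
ee_rot: [-180.0, 0.1, -179.8]
force: [0.8, -0.2, -1.6]
gripper_width: 49.7
gripper_force: 15.0
```

{"op": "arm_command", "data": {
  "motion": [
    {"offset": [0, 0, 0.002], "spin": 0},
    {"offset": [-0.003, 0, 0.001], "spin": 0},
    {"offset": [-0.003, 0, 0.0015], "spin": 0},
    {"offset": [-0.003, 0, 0.001], "spin": 0},
    {"offset": [0, 0, 0.0], "spin": 0}
  ],
  "newtons": 6
}}

```text
time_s: 24.6
ee_pos: [456.1, -150.7, 32.7]
ee_rot: [-180.0, 0.1, -179.8]
force: [0.2, -0.9, 2.5]
gripper_width: 49.7
gripper_force: 6.0
```

```bash
python3 tilt.py
```

```text
[ 456.09 -150.75   32.7 ] [ 0.2  -0.94  2.54]
7831 normal [-0.11  0.01  0.99] c [ 437.29 -151.51   80.88] [[ 418.73 -170.4    77.92]
 [ 463.33 -131.82   83.31]]
```

{"op": "arm_command", "data": {
  "motion": [
    {"offset": [0, 0, 0], "spin": 0},
    {"offset": [0, 0, 0], "spin": 0},
    {"offset": [0, 0, 0], "spin": 0}
  ],
  "jaw": 0.055
}}

```text
time_s: 25.02
ee_pos: [454.9, -150.4, 32.3]
ee_rot: [180.0, -0.0, -179.8]
force: [-0.5, 0.5, -0.4]
gripper_width: 55.0
gripper_force: 0.0
```

{"op": "arm_command", "data": {
  "motion": [
    {"offset": [0, 0, 0], "spin": 0},
    {"offset": [0, 0, -0.03], "spin": 0},
    {"offset": [0, 0, -0.05], "spin": 0},
    {"offset": [0, 0, -0.02], "spin": 0},
    {"offset": [0, 0, 0], "spin": 0}
  ],
  "jaw": 0.075
}}

```text
time_s: 25.65
ee_pos: [456.1, -150.9, 133.8]
ee_rot: [-179.9, 0.2, -179.8]
force: [0.3, 0.6, -0.6]
gripper_width: 75.0
gripper_force: 0.0
```

```bash
sed -i 's/(P\[:,2\]>p\[2\]-5)&(P\[:,2\]<p\[2\]+60)/(P[:,2]>60)\&(P[:,2]<95)/' tilt.py; python3 tilt.py
python3 - <<'E'
from h import *
np.set_printoptions(precision=1,suppress=True)
m,T=cam('top'); im,D=env.grab_frame('top'); P,u,v=cloud(m,T,D); Z=P[:,2]
hsv=cv2.cvtColor(im,cv2.COLOR_BGR2HSV)
# balance base: dark pixels near
s=(Z>12)&(Z<32)&(hsv[v,u,2]<95)&(P[:,0]>440)&(P[:,0]<740)&(P[:,1]>-140)&(P[:,1]<80)
r=cv2.minAreaRect(P[s][:,:2].astype(np.float32)); print('base',s.sum(),r)
cv2.imwrite('pics/top2.png',im)
for r in env.pinpoint('top','jig_floor')[:2]: print(r['location'],w_plane(m,T,[r['location']],18))
# drill arm top
s=(abs(Z-234)<9)&(P[:,0]>480)&(P[:,0]<660)&(P[:,1]>240)&(P[:,1]<420)
r=cv2.minAreaRect(P[s][:,:2].astype(np.float32)); print('arm',s.sum(),r,cv2.boxPoints(r))
# dark recess
s=(hsv[v,u,2]<110)&(Z>5)&(Z<40)&(P[:,0]>470)&(P[:,0]<600)&(P[:,1]>260)&(P[:,1]<400)
r=cv2.minAreaRect(P[s][:,:2].astype(np.float32)); print('recess',s.sum(),r,np.median(P[s],axis=0))
E
```

```text
[ 456.13 -150.88  133.83] [ 0.33  0.57 -0.6 ]
3534 normal [-0.02  0.01  1.  ] c [ 446.76 -151.31   79.95] [[ 425.34 -170.68   78.27]
 [ 469.29 -131.34   81.29]]
base 815 ((626.3663940429688, -45.287696838378906), (96.9698486328125, 250.8553924560547), 75.41527557373047)
[274.6, 201.4] [[585.6 -40.1  18. ]]
[166.0, 219.5] [[525.6 322.9  18. ]]
arm 368 ((574.5874633789062, 322.3076477050781), (32.26372528076172, 98.31877899169922), 77.32823181152344) [[523.1 317.4]
 [619.  295.8]
 [626.1 327.3]
 [530.2 348.8]]
recess 616 ((549.73095703125, 321.8702392578125), (101.2961196899414, 123.28825378417969), 76.819091796875) [533.8 329.4  18.7]
```

{"op": "arm_command", "data": {
  "motion": [
    {"offset": [0.0175, -0.0005, 0], "spin": 0},
    {"offset": [0, 0, 0.04], "spin": 0},
    {"offset": [0, 0, 0.029], "spin": 0},
    {"offset": [0, 0, 0], "spin": 0},
    {"offset": [0, 0, 0], "spin": 0}
  ],
  "newtons": 15
}}

```text
time_s: 26.42
ee_pos: [437.6, -151.3, 63.9]
ee_rot: [-180.0, 0.0, -179.8]
force: [0.3, 0.2, -0.4]
gripper_width: 75.2
gripper_force: 0.0
```

{"op": "arm_command", "data": {
  "motion": [
    {"offset": [0, 0, 0], "spin": 0},
    {"offset": [0, 0, 0], "spin": 0},
    {"offset": [0, 0, 0], "spin": 0},
    {"offset": [0, 0, 0], "spin": 0}
  ],
  "jaw": 0.03
}}

```text
time_s: 26.92
ee_pos: [438.1, -151.2, 64.0]
ee_rot: [-180.0, 0.1, -179.8]
force: [-1.1, 0.1, 4.1]
gripper_width: 49.7
gripper_force: 15.0
```

{"op": "arm_command", "data": {
  "motion": [
    {"offset": [0, 0, -0.02], "spin": 0},
    {"offset": [0, 0, -0.04], "spin": 0},
    {"offset": [0, 0, -0.05], "spin": 0},
    {"offset": [0, 0, 0], "spin": 0.182},
    {"offset": [0, 0, 0], "spin": 0.182}
  ]
}}

```text
time_s: 27.55
ee_pos: [437.5, -151.1, 173.8]
ee_rot: [-180.0, 0.0, 159.0]
force: [-0.4, 0.6, -1.3]
gripper_width: 49.8
gripper_force: 15.0
```

{"op": "arm_command", "data": {
  "motion": [
    {"offset": [0, 0, 0], "spin": 0.182},
    {"offset": [0, 0, 0], "spin": 0.182},
    {"offset": [0, 0, 0], "spin": 0.182},
    {"offset": [0, 0, 0], "spin": 0.182},
    {"offset": [0, 0, 0], "spin": 0.182}
  ]
}}

```text
time_s: 28.18
ee_pos: [437.2, -150.9, 172.9]
ee_rot: [-179.9, -0.0, 106.9]
force: [-0.1, -0.2, -0.9]
gripper_width: 49.7
gripper_force: 15.0
```

{"op": "arm_command", "data": {
  "motion": [
    {"offset": [0, 0, 0], "spin": 0.182},
    {"offset": [0, 0, 0], "spin": 0.182},
    {"offset": [0, 0, 0], "spin": 0.168},
    {"offset": [0, 0, 0], "spin": 0}
  ]
}}

```text
time_s: 28.68
ee_pos: [437.3, -151.0, 173.0]
ee_rot: [-179.9, -0.0, 76.9]
force: [1.0, -0.4, -1.4]
gripper_width: 50.0
gripper_force: 15.0
```

{"op": "arm_command", "data": {
  "motion": [
    {"offset": [0.0249, 0.0323, 0], "spin": 0},
    {"offset": [0.0249, 0.0323, 0], "spin": 0},
    {"offset": [0.0249, 0.0324, 0], "spin": 0},
    {"offset": [0, 0, 0.05], "spin": 0},
    {"offset": [0, 0, 0.03], "spin": 0}
  ]
}}

```text
time_s: 29.3
ee_pos: [548.3, -100.0, 91.0]
ee_rot: [-179.8, 0.0, 77.0]
force: [-0.7, 0.4, -1.8]
gripper_width: 49.8
gripper_force: 15.0
```

{"op": "arm_command", "data": {
  "motion": [
    {"offset": [0, 0, 0.019], "spin": 0},
    {"offset": [0, 0, 0], "spin": 0},
    {"offset": [0, 0, 0], "spin": 0}
  ]
}}

```text
time_s: 29.68
ee_pos: [549.8, -100.8, 75.1]
ee_rot: [179.9, 0.0, 76.8]
force: [0.2, -0.0, -0.4]
gripper_width: 49.6
gripper_force: 15.0
```

The balance's pillar knob would be in the way there. The rack's fixed front wall edge (z about 50) does the same job with more room, so I go there, with yaw 0.

{"op": "arm_command", "data": {
  "motion": [
    {"offset": [0, 0, -0.04], "spin": 0},
    {"offset": [0, 0, -0.045], "spin": 0},
    {"offset": [-0.0402, -0.0067, 0], "spin": 0},
    {"offset": [-0.0402, -0.0067, 0], "spin": 0},
    {"offset": [-0.0402, -0.0067, 0], "spin": 0}
  ]
}}

```text
time_s: 30.3
ee_pos: [502.1, -214.6, 161.2]
ee_rot: [179.8, 0.0, 76.8]
force: [0.2, -0.8, -2.1]
gripper_width: 49.9
gripper_force: 15.0
```

{"op": "arm_command", "data": {
  "motion": [
    {"offset": [0, 0, 0], "spin": 0.168},
    {"offset": [0, 0, 0], "spin": 0.168},
    {"offset": [0, 0, 0], "spin": 0.168},
    {"offset": [0, 0, 0], "spin": 0.168},
    {"offset": [0, 0, 0], "spin": 0.168}
  ]
}}

```text
time_s: 30.92
ee_pos: [502.5, -213.7, 161.0]
ee_rot: [179.9, -0.1, 28.4]
force: [-1.0, 0.1, -2.2]
gripper_width: 49.7
gripper_force: 15.0
```

{"op": "arm_command", "data": {
  "motion": [
    {"offset": [0, 0, 0], "spin": 0.168},
    {"offset": [0, 0, 0], "spin": 0.168},
    {"offset": [0, 0, 0], "spin": 0.166},
    {"offset": [0, 0, 0], "spin": 0}
  ]
}}

```text
time_s: 31.42
ee_pos: [502.5, -213.6, 160.7]
ee_rot: [179.9, -0.1, 0.0]
force: [0.4, -0.1, -1.5]
gripper_width: 49.7
gripper_force: 15.0
```

{"op": "arm_command", "data": {
  "motion": [
    {"offset": [0, 0, 0.045], "spin": 0},
    {"offset": [0, 0, 0.034], "spin": 0},
    {"offset": [0, 0, 0.005], "spin": 0},
    {"offset": [0.005, 0, 0], "spin": 0},
    {"offset": [0.005, 0, 0], "spin": 0}
  ]
}}

```text
time_s: 32.05
ee_pos: [512.9, -214.0, 77.2]
ee_rot: [179.9, -0.1, -0.1]
force: [-7.1, -1.4, 3.4]
gripper_width: 49.5
gripper_force: 15.0
```

{"op": "arm_command", "data": {
  "motion": [
    {"offset": [0.003, 0, 0], "spin": 0},
    {"offset": [0.003, 0, 0], "spin": 0},
    {"offset": [0.003, 0, 0], "spin": 0},
    {"offset": [0.003, 0, 0], "spin": 0},
    {"offset": [0, 0, 0], "spin": 0}
  ]
}}

```text
time_s: 32.67
ee_pos: [521.1, -213.2, 76.4]
ee_rot: [-180.0, 0.4, -0.0]
force: [-8.7, -0.1, 4.3]
gripper_width: 49.7
gripper_force: 15.0
```

```bash
sed -i 's/(P\[:,2\]>60)&(P\[:,2\]<95)/(P[:,2]>p[2])\&(P[:,2]<p[2]+55)/' tilt.py; python3 tilt.py
```

```text
[ 521.08 -213.25   76.45] [-8.75 -0.07  4.34]
4211 normal [0.17 0.01 0.98] c [ 514.33 -214.29   92.75] [[ 489.62 -232.99   88.27]
 [ 533.9  -194.87   97.01]]
```

{"op": "arm_command", "data": {
  "motion": [
    {"offset": [0.003, 0, 0], "spin": 0},
    {"offset": [0.003, 0, 0], "spin": 0},
    {"offset": [0.003, 0, 0], "spin": 0},
    {"offset": [0, 0, 0], "spin": 0}
  ]
}}

```text
time_s: 33.22
ee_pos: [533.3, -213.6, 76.7]
ee_rot: [180.0, -0.0, -0.1]
force: [-4.0, -0.0, 2.4]
gripper_width: 49.5
gripper_force: 15.0
```

```bash
python3 tilt.py
```

```text
[ 533.32 -213.59   76.73] [-4.01 -0.01  2.36]
4702 normal [0.42 0.   0.91] c [ 523.36 -214.58   94.19] [[ 502.85 -233.24   84.5 ]
 [ 543.05 -195.16  103.49]]
```

{"op": "arm_command", "data": {
  "motion": [
    {"offset": [0, 0, -0.02], "spin": 0},
    {"offset": [0, 0, -0.04], "spin": 0},
    {"offset": [0, 0, -0.05], "spin": 0},
    {"offset": [0, 0, -0.05], "spin": 0},
    {"offset": [-0.0109, -0.05, 0], "spin": 0}
  ],
  "newtons": 25
}}

```text
time_s: 33.9
ee_pos: [526.8, -165.9, 240.2]
ee_rot: [179.7, -0.8, -0.3]
force: [0.6, 0.8, -2.1]
gripper_width: 48.9
gripper_force: 25.0
```

{"op": "arm_command", "data": {
  "motion": [
    {"offset": [-0.01, -0.052, 0], "spin": 0},
    {"offset": [-0.01, -0.052, 0], "spin": 0},
    {"offset": [-0.01, -0.052, 0], "spin": 0},
    {"offset": [-0.01, -0.052, 0], "spin": 0},
    {"offset": [-0.01, -0.052, 0], "spin": 0}
  ]
}}

```text
time_s: 34.52
ee_pos: [473.5, 98.7, 235.8]
ee_rot: [-179.9, -0.2, -0.1]
force: [1.4, 0.7, -2.3]
gripper_width: 49.4
gripper_force: 25.0
```

{"op": "arm_command", "data": {
  "motion": [
    {"offset": [-0.01, -0.052, 0], "spin": 0},
    {"offset": [-0.01, -0.052, 0], "spin": 0},
    {"offset": [-0.01, -0.052, 0], "spin": 0},
    {"offset": [-0.01, -0.052, 0], "spin": 0},
    {"offset": [-0.01, -0.052, 0], "spin": 0}
  ]
}}

```text
time_s: 35.15
ee_pos: [423.7, 359.5, 235.6]
ee_rot: [-179.9, -0.1, -0.1]
force: [0.3, -0.6, -2.2]
gripper_width: 49.2
gripper_force: 25.0
```

{"op": "arm_command", "data": {
  "motion": [
    {"offset": [0, 0, 0], "spin": -0.1825},
    {"offset": [0, 0, 0], "spin": -0.1825},
    {"offset": [0, 0, 0], "spin": -0.1825},
    {"offset": [0, 0, 0], "spin": -0.1825},
    {"offset": [0, 0, 0], "spin": -0.1825}
  ]
}}

```text
time_s: 35.78
ee_pos: [424.1, 357.8, 235.5]
ee_rot: [180.0, -0.2, 52.5]
force: [-0.0, 1.1, -1.4]
gripper_width: 49.1
gripper_force: 25.0
```

{"op": "arm_command", "data": {
  "motion": [
    {"offset": [0, 0, 0], "spin": -0.1825},
    {"offset": [0, 0, 0], "spin": -0.1825},
    {"offset": [0, 0, 0], "spin": -0.1825},
    {"offset": [0, 0, 0], "spin": -0.1825},
    {"offset": [0, 0, 0], "spin": -0.1825}
  ]
}}

```text
time_s: 36.4
ee_pos: [424.1, 357.7, 235.5]
ee_rot: [179.9, -0.1, 104.8]
force: [0.7, 0.2, -1.1]
gripper_width: 49.1
gripper_force: 25.0
```

{"op": "arm_command", "data": {
  "motion": [
    {"offset": [0, 0, 0], "spin": -0.1825},
    {"offset": [0, 0, 0], "spin": -0.1825},
    {"offset": [0, 0, 0], "spin": -0.1825},
    {"offset": [0, 0, 0], "spin": -0.1825},
    {"offset": [0, 0, 0], "spin": -0.1825}
  ]
}}

```text
time_s: 37.02
ee_pos: [424.0, 357.7, 235.4]
ee_rot: [179.9, 0.0, 157.1]
force: [-0.2, 0.3, -1.7]
gripper_width: 49.3
gripper_force: 25.0
```

{"op": "arm_command", "data": {
  "motion": [
    {"offset": [0, 0, 0], "spin": -0.1825},
    {"offset": [0, 0, 0], "spin": 0},
    {"offset": [0, 0, 0], "spin": 0}
  ]
}}

```text
time_s: 37.4
ee_pos: [423.6, 357.1, 235.4]
ee_rot: [180.0, 0.0, 167.0]
force: [0.4, -0.1, -1.7]
gripper_width: 49.8
gripper_force: 25.0
```

```bash
python3 tilt.py
python3 - <<'E'
from h import *
np.set_printoptions(precision=1,suppress=True)
m,T=cam('wrist'); im,D=env.grab_frame('wrist')
for r in env.pinpoint('wrist','jig_floor')[:2]: print(r['location'],r['score'],w_plane(m,T,[r['location']],18))
cv2.imwrite('pics/w5.png',im)
P,u,v=cloud(m,T,D); np.save('w5.npy',P)
E
```

```text
[423.63 357.14 235.39] [ 0.38 -0.11 -1.74]
4530 normal [-0.39  0.09  0.92] c [434.3  354.83 252.68] [[414.44 337.2  243.47]
 [455.36 374.42 261.74]]
[259.7, 245.5] 0.85 [[528.8 337.7  18. ]]
```

View pics/w5.png

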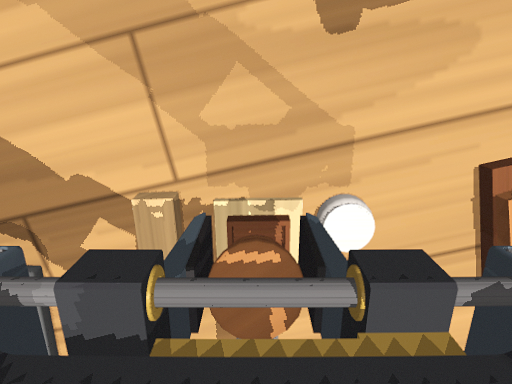

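The jig is straight ahead. Its board's near edge is at row 199 (cols 213–302), the rim's near edge is at row 217 (cols 228–290), and the head is held leaning. Compute the offset.

Run:
```python
from h import *
np.set_printoptions(precision=1,suppress=True)
im=cv2.imread('pics/w5.png')
hsv=cv2.cvtColor(im,cv2.COLOR_BGR2HSV)
m,T=cam('wrist'); t=env.state()['ee_pos']
def tool(px,z):
    w=w_plane(m,T,px,z); return ((w-T[:3,3])@T[:3,:3])@np.array(m['hand_eye'])[:3,:3].T+np.array(m['hand_eye'])[:3,3]
print('board',tool([[213,199],[302,199]],12)); print('rim',tool([[228,217],[290,217]],32))
for c in (240,259,275): print(c,[(r,im[r,c].tolist()) for r in range(194,238,3)])
for r in (222,): print([(c,im[r,c].tolist()) for c in range(222,298,3)])
```

```text
board [[-46.9 -52.9 223.4]
 [-46.9  56.2 223.4]]
rim [[-62.5 -33.3 203.4]
 [-62.5  40.  203.4]]
240 [(194, [119, 185, 237]), (197, [91, 152, 201]), (200, [83, 122, 147]), (203, [115, 162, 190]), (206, [114, 160, 189]), (209, [111, 160, 188]), (212, [113, 161, 188]), (215, [52, 81, 105]), (218, [20, 32, 56]), (221, [33, 50, 83]), (224, [38, 59, 102]), (227, [40, 62, 104]), (230, [38, 61, 102]), (233, [40, 63, 105]), (236, [39, 63, 105])]
259 [(194, [101, 159, 208]), (197, [94, 147, 191]), (200, [137, 192, 219]), (203, [166, 224, 253]), (206, [85, 126, 150]), (209, [86, 127, 150]), (212, [119, 170, 198]), (215, [60, 90, 118]), (218, [23, 35, 59]), (221, [30, 50, 86]), (224, [37, 58, 98]), (227, [38, 60, 102]), (230, [39, 60, 103]), (233, [40, 63, 107]), (236, [36, 58, 93])]
275 [(194, [94, 151, 201]), (197, [95, 145, 185]), (200, [131, 184, 213]), (203, [159, 217, 245]), (206, [134, 188, 218]), (209, [161, 216, 246]), (212, [165, 222, 249]), (215, [50, 77, 111]), (218, [26, 37, 59]), (221, [40, 56, 94]), (224, [40, 60, 101]), (227, [37, 56, 94]), (230, [43, 71, 121]), (233, [45, 70, 115]), (236, [56, 91, 150])]
[(222, [123, 172, 201]), (225, [119, 170, 199]), (228, [35, 55, 94]), (231, [35, 56, 96]), (234, [41, 63, 105]), (237, [38, 62, 103]), (240, [41, 61, 102]), (243, [39, 61, 103]), (246, [35, 60, 99]), (249, [34, 59, 99]), (252, [38, 62, 102]), (255, [37, 63, 101]), (258, [38, 61, 101]), (261, [39, 61, 102]), (264, [35, 59, 102]), (267, [41, 61, 104]), (270, [35, 59, 101]), (273, [40, 60, 103]), (276, [38, 59, 101]), (279, [55, 86, 146]), (282, [64, 100, 165]), (285, [64, 103, 165]), (288, [59, 99, 162]), (291, [185, 242, 255]), (294, [179, 238, 255]), (297, [181, 238, 255])]
```

{"op": "arm_command", "data": {
  "motion": [
    {"offset": [0, 0.0023, 0.05], "spin": 0},
    {"offset": [0, 0, 0.05], "spin": 0},
    {"offset": [0, 0, 0.031], "spin": 0},
    {"offset": [-0.015, 0, 0], "spin": 0},
    {"offset": [-0.015, 0, 0], "spin": 0}
  ]
}}

```text
time_s: 38.17
ee_pos: [455.5, 353.0, 106.0]
ee_rot: [179.9, 0.1, 167.2]
force: [0.7, 0.2, -1.4]
gripper_width: 48.9
gripper_force: 25.0
```

{"op": "arm_command", "data": {
  "motion": [
    {"offset": [-0.012, 0, 0], "spin": 0},
    {"offset": [-0.01, 0, 0], "spin": 0},
    {"offset": [-0.006, 0, 0], "spin": 0},
    {"offset": [-0.004, 0, 0], "spin": 0},
    {"offset": [0, 0, 0], "spin": 0}
  ]
}}

```text
time_s: 38.8
ee_pos: [484.4, 345.2, 104.4]
ee_rot: [-180.0, -0.0, 167.2]
force: [-0.0, 0.1, -2.0]
gripper_width: 49.4
gripper_force: 25.0
```

```bash
python3 tilt.py
python3 - <<'E'
from h import *
im,D=env.grab_frame('scene'); c=cv2.resize(im[180:310,290:430],None,fx=4,fy=4,interpolation=cv2.INTER_CUBIC)
cv2.imwrite('pics/v6.png',c)
E
```

```text
[484.39 345.21 104.39] [-0.03  0.11 -1.98]
4538 normal [-0.39  0.1   0.91] c [495.06 342.92 121.62] [[475.13 325.31 112.4 ]
 [516.17 362.52 130.69]]
```

View pics/v6.png

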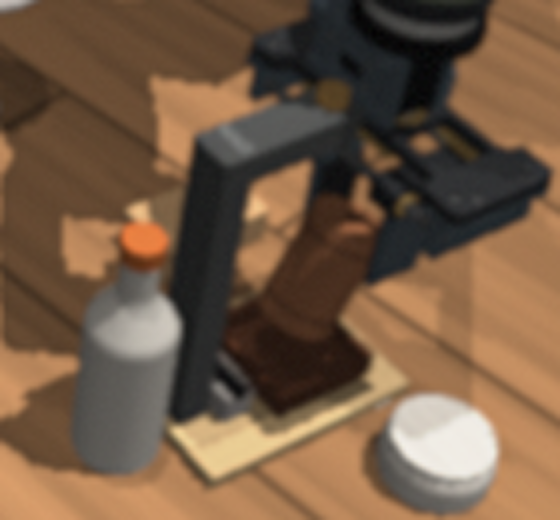

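The scene picture shows the head leaning over the recess, centred near (300,330), with the gripper clear of the guide arm. Lower it into the recess.

{"op": "arm_command", "data": {
  "motion": [
    {"offset": [0, 0, 0.006], "spin": 0},
    {"offset": [0, 0, 0.005], "spin": 0},
    {"offset": [0, 0, 0.005], "spin": 0},
    {"offset": [0, 0, 0.002], "spin": 0},
    {"offset": [0, 0, 0], "spin": 0}
  ]
}}

```text
time_s: 39.52
ee_pos: [484.3, 345.2, 86.2]
ee_rot: [-180.0, -0.0, 167.2]
force: [0.5, -0.7, -1.4]
gripper_width: 49.3
gripper_force: 25.0
```

{"op": "arm_command", "data": {
  "motion": [
    {"offset": [0, 0, 0.002], "spin": 0},
    {"offset": [0, 0, 0], "spin": 0}
  ]
}}

```text
time_s: 39.78
ee_pos: [484.3, 345.2, 84.4]
ee_rot: [-180.0, -0.0, 167.2]
force: [1.1, 0.2, -2.1]
gripper_width: 49.2
gripper_force: 25.0
```

{"op": "arm_command", "data": {
  "motion": [
    {"offset": [0, 0, 0.0015], "spin": 0},
    {"offset": [0, 0, 0], "spin": 0}
  ]
}}

```text
time_s: 40.02
ee_pos: [484.5, 345.4, 83.2]
ee_rot: [180.0, 0.0, 167.2]
force: [-0.3, 0.3, -0.2]
gripper_width: 49.2
gripper_force: 25.0
```

{"op": "arm_command", "data": {
  "motion": [
    {"offset": [0, 0, 0.0015], "spin": 0},
    {"offset": [0, 0, 0], "spin": 0}
  ]
}}

```text
time_s: 40.28
ee_pos: [484.8, 345.4, 82.7]
ee_rot: [180.0, 0.1, 167.2]
force: [-0.8, -1.0, 5.4]
gripper_width: 49.4
gripper_force: 25.0
```

{"op": "arm_command", "data": {
  "motion": [
    {"offset": [-0.0015, 0, 0], "spin": 0},
    {"offset": [-0.001, 0, 0], "spin": 0},
    {"offset": [0, 0, 0], "spin": 0}
  ],
  "newtons": 4
}}

```text
time_s: 40.65
ee_pos: [487.7, 345.1, 82.4]
ee_rot: [179.9, 0.1, 167.2]
force: [0.1, 0.3, 5.9]
gripper_width: 49.8
gripper_force: 4.0
```

{"op": "arm_command", "data": {
  "motion": [
    {"offset": [0, 0, 0], "spin": 0},
    {"offset": [0, 0, 0], "spin": 0},
    {"offset": [0, 0, 0], "spin": 0},
    {"offset": [0, 0, 0], "spin": 0}
  ],
  "jaw": 0.054
}}

```text
time_s: 41.15
ee_pos: [486.7, 344.6, 81.2]
ee_rot: [-180.0, -0.0, 167.2]
force: [0.7, 0.6, 0.5]
gripper_width: 53.6
gripper_force: 0.0
```

```bash
python3 tilt.py
```

```text
[486.73 344.62  81.15] [0.75 0.6  0.47]
2181 normal [0.   0.05 1.  ] c [518.76 341.    98.08] [[507.39 324.44  95.99]
 [530.51 358.07  99.23]]
```

{"op": "arm_command", "data": {
  "motion": [
    {"offset": [0, 0, 0], "spin": 0},
    {"offset": [0, 0, 0], "spin": 0},
    {"offset": [0.02, 0, 0], "spin": 0},
    {"offset": [0.03, 0, 0], "spin": 0},
    {"offset": [0.03, 0, 0], "spin": 0}
  ],
  "jaw": 0.075
}}

```text
time_s: 41.82
ee_pos: [406.7, 362.5, 81.3]
ee_rot: [-180.0, -0.0, 167.2]
force: [-0.1, 0.5, 0.4]
gripper_width: 75.0
gripper_force: 0.0
```

{"op": "arm_command", "data": {
  "motion": [
    {"offset": [0.01, 0, -0.04], "spin": 0},
    {"offset": [0.01, 0, -0.04], "spin": 0},
    {"offset": [0, 0, 0], "spin": 0},
    {"offset": [0, 0, 0], "spin": 0}
  ]
}}

```text
time_s: 42.32
ee_pos: [388.1, 366.5, 160.9]
ee_rot: [-179.9, -0.0, 167.2]
force: [0.4, -0.1, -0.9]
gripper_width: 75.3
gripper_force: 0.0
```

Run:
```python
from h import *
np.set_printoptions(precision=1,suppress=True)
m,T=cam('wrist'); im,D=env.grab_frame('wrist'); P,u,v=cloud(m,T,D)
s=(abs(P[:,2]-98)<4)&(np.hypot(P[:,0]-526,P[:,1]-336)<45)&(v<330); q=P[s]
print('top z',len(q),np.median(q[:,2]),cv2.minEnclosingCircle(q[:,:2].astype(np.float32)))
m,T=cam('scene'); im,D=env.grab_frame('scene'); P,u,v=cloud(m,T,D)
s=(np.hypot(P[:,0]-689,P[:,1]+60)<30)&(P[:,2]>60); print('light',np.percentile(P[s][:,2],[5,97]))
cv2.imwrite('pics/v7.png',cv2.resize(im[110:330,130:430],None,fx=2.6,fy=2.6,interpolation=cv2.INTER_CUBIC))
```

```text
top z 0 nan ((0.0, 0.0), 0.0)
light [ 89.9 170.6]
  return _methods._mean(a, axis=axis, dtype=dtype,
  ret = ret.dtype.type(ret / rcount)
```

View pics/v7.png

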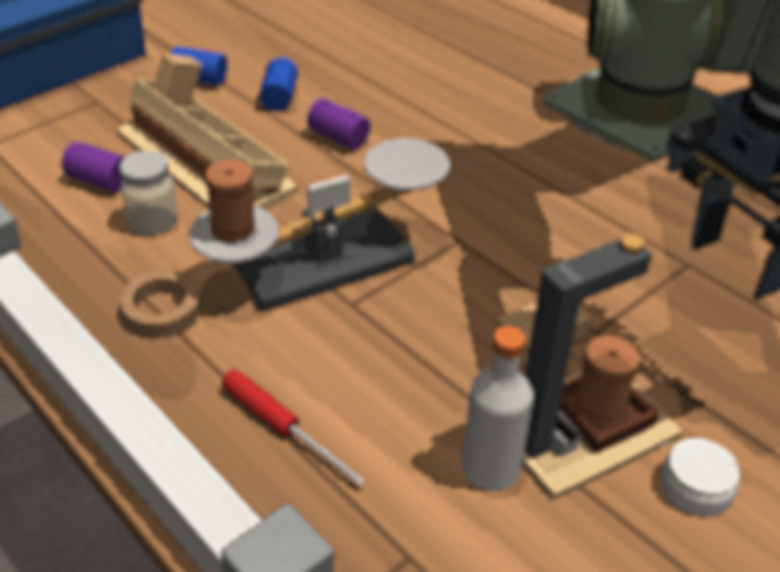

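The heavier head stands upright in the recess at about (608,380). The lighter one stands on its pan at (232,200), and everything else is where it was, so I hand the job in.

```bash
python3 -c "
from workcell import env
print(env.job_done())"
```

```text
the job is handed in; nothing more can be done
None
```

I handed the job in after about 42 s on the robot's clock: the heavier head stands upright in the jig recess and the lighter one on the far pan, with nothing else on the bench visibly moved; the hand-in returned no verdict.

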